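# Sweep the loose jar lids into the lid bay

### The arm

A 7-joint arm with a two-finger parallel gripper is mounted at the origin on the work surface. World frame = base frame: x ahead of the robot, y to its left, z up, the work surface at z = 0. Lengths are in m, angles in rad, forces in N, time in s.
With the tool pointing down it reaches from about 0.4 to 0.875 m from the base axis. Payload 6.5 kg.
Tool frame: the origin (TCP) lies at the very end of the fingers, on their centre line; the grasp point (between the pads) lies 19 mm behind it; z points along the fingers, y is the direction in which the jaws open and shut (so a half turn about z gives the same grasp; the last joint's range is limited). The gripper opens to 85 mm and grips with 20 to 120 N. Pads are 22 mm wide; open, the fingers measure 114 mm over their backs; the gripper's body (76 mm by 85 mm) begins 54 mm behind the grasp point. The pads swing forward as they close: fully open they stand 13 mm farther back than shut.
Start: joints at [-1.387, 0.536, -0.004, 1.538, 0.003, 1.067, -0.071], TCP at [0.161, 0.63, 0.231] pointing down, gripper open.
Joint ranges: [-2.7, 2.7], [-0.37, 2.16], [-1.27, 1.26], [0.24, 2.4], [-1.31, 4.45], [0.19, 1.91], [-2.76, 2.76]. Speed limits (rad/s): [2.39, 2.39, 3.14, 3.14, 3.14, 3.14, 3.14].

### API

Orientations are given as [roll, pitch, yaw] about the fixed x, y, z axes, in that order (R = Rz(yaw) Ry(pitch) Rx(roll)).
In Python, from workcell import r gives the robot as it stands.
- The arm moves only by the tool drive_tool, never from a script. Its argument "deltas" is a list of rows, each an object of numbers: "ax", "ay", "az": the turn, a rotation vector about the tool's x, y, z in degrees; "x", "y", "z": the shift along the tool's x, y, z in mm; "fingers": the finger opening in mm, from 0 to 85.4. In form: [{"ax": .., "ay": .., "az": .., "x": .., "y": .., "z": .., "fingers": ..}, ...]. A call has 1 to 5 rows; each row shifts and turns the commanded pose from where the row before left it, along the tool's axes as they then stand; what a row does not reach is not made up. A row lasts 1/8 s, in which the tool goes at most 62.5 mm and 10.7 degrees, less where a joint would pass 70% of its speed; a pose out of reach is approached as far as the arm can. A call with a gripper value outside its range is refused whole. The fingers move at their own pace and stop on an object; "squeeze" is the grip in N (left out, the last holds). Time passes only in rows, so rows that do not move let the fingers close. It gives the time, the measured TCP pose, the force and the opening at its end, in the units of the state.
- r.get_state(): the state, without advancing time (a new reading comes with each control period).
- r.snapshot(name): name is "side" or "top"; returns (picture, depth): 420x560x3 uint8, red, green, blue; 420x560 float32, m along the optical axis (not along the pixel's ray), 0 where there is no reading.
- r.camera_params(name): a dict with "fx", "fy", "cx", "cy" (pixels), "view" (4x4, takes a point from world to camera coordinates). Camera axes: x right, y up, looking along -z (the intrinsics and any distortion apply to the point x, -y, -z); pixel columns grow to the right and rows downward; lengths in m; the calibration is good to about 2 mm. A picture is of the moment at which its call begins. camera_params takes no time and is no camera call.
- r.job_done(): hands the job in, once; it reports no verdict.
Trained networks look in the newest picture that a camera, given by its name, has taken for a name from the list of things; names that differ only in an ending like _2 or _b are one class to them, and where a whole thing is asked for, a point or a joint stands for the part that bears it (a point fixed in the world has none). Each returns a list of dicts, best first, with "p" (0 to 1); they miss things now and then, are a little off and sometimes report something else, mostly with a low value. They report only what shows in the picture. A call takes as long as a camera call. They do not tell look-alikes from the thing itself.
- r.look_for(name, camera): "point" ([column, row] in pixels, amid what is visible of it).
- r.masks_of(name, camera): "pixels" (420x560 bool, what is visible of it) and "point" ([column, row] in pixels, amid what is visible of it).
- r.place_of(name, camera): "point" ([column, row] in pixels: a listed point, or the origin of a listed thing).
The state is a dict: "time": time; "joint_positions": joint angles; "dq": joint speeds; "joint_efforts": joint torques, N m; "eef_pos": TCP position; "tcp_rot": TCP orientation; "ft_force": force on the tool from outside, world axes, zero at the start; "torque": the same for the moment, N m; "gripper_width": finger opening in m.
Only numpy, scipy, OpenCV 4.12 (cv2) and the standard library are available. Lean on these libraries where they do the work, as an engineer would, in place of code of your own. Each camera call takes 0.05 s, during which the arm holds its last target. There are 200 camera calls.

### The job

Sweep the three loose aluminium jar lids across the table with your fingertips, through the open side of the low three-sided wooden bay, until each lid lies flat and entirely inside it. Only push them: keep every lid on the table top, never lifting, flipping or carrying it, and leave the closed jars and all other things on the table where they stand.

Things in the scene. Friction and masses are not known exactly. Their poses are not given: they have to be found in the camera images.
- lid_a: loose round jar lid of bare aluminium, diameter 52 mm, 14 mm high, about 30 g, lying flat, top side up, on the table; origin at the centre of its underside, z up; slides on the table when pushed from the side
- lid_b: loose round jar lid of bare aluminium, diameter 52 mm, 14 mm high, about 30 g, lying flat, top side up, on the table; origin at the centre of its underside, z up; slides on the table when pushed from the side
- lid_c: loose round jar lid of bare aluminium, diameter 52 mm, 14 mm high, about 30 g, lying flat, top side up, on the table; origin at the centre of its underside, z up; slides on the table when pushed from the side
- bay: low three-sided wooden bay fixed to the table: no floor (the table top is its floor), walls 30 mm high and 12 mm thick. Origin on the table top at the middle of the open side. Its +y points from the open side into the bay, its x runs along the open side. Clear inside: 180 mm wide (x -90 to +90 mm), 130 mm deep (y 0 to 130 mm, where the back wall stands); the side walls end at y = 0. The open side faces, roughly, the robot's right (-y of the world)
- small_jar: closed little dessert jar standing among the lids, with the same kind of lid screwed on: diameter 52 mm, 42 mm high, 150 g; origin at the centre of its underside; stays put
- figurine: small white ceramic animal figurine standing among the lids, diameter 38 mm, 45 mm high, 90 g; origin at the centre of its underside; stays put
- big_jar: large closed dessert jar, diameter 76 mm, 90 mm high; origin at the centre of its underside; stays put
- bowl: white bowl, diameter 100 mm, 55 mm high; origin at the centre of its underside; stays put
- mug: white mug, diameter 72 mm, 75 mm high, handle at its +y; origin at the centre of its underside; stays put
- tape_roll: roll of paper tape lying flat, diameter 90 mm, 24 mm high; origin at the centre of its underside; stays put
Not all that is in view belongs to the job. What is shaped like the lid_a but green or red is not meant. Leave any yellow look-alike of the lid_c alone.

How it is judged:
By the outcome, as a careful person would: the job done as asked, in the order asked, and still so for the second after the job is handed in, with the robot touching nothing.
It also fails if it takes over 72 s, if anything falls off the work surface, if the arm or the gripper's body presses on something with over 40 N, if the wrist force passes 120 N, or if a joint passes its speed limit or range.

## Working session

There is one attempt and no reset: what is moved stays moved. The work goes in short steps, Python scripts to look and compute and a tool call to move; the robot and the scene stay as the last step left them, time stands still between calls to the robot, and variables do not carry over. Pictures are saved under pics/ and viewed, about 8 in all and at most 12, crops included, and the job is handed in when it is done.

Besides the shell and the picture viewer there is one more tool, called after ">>>" as name([rows], argument=value, ...), one row to a line, values as JSON. drive_tool: Moves the arm, as the interface text tells. Its arguments: {"type":"object","properties":{"deltas":{"type":"array","items":{"type":"object","properties":{"ax":{"type":"number"},"ay":{"type":"number"},"az":{"type":"number"},"x":{"type":"number"},"y":{"type":"number"},"z":{"type":"number"},"fingers":{"type":"number"}}}},"squeeze":{"type":"number"}},"required":["deltas"]}

```bash
mkdir -p pics; ls; cat > h.py <<'E'
from workcell import r
import numpy as np, cv2
def world(cam,u,v,d):
    p=r.camera_params(cam); x=(u-p['cx'])/p['fx']*d; y=(v-p['cy'])/p['fy']*d
    return (np.linalg.inv(np.array(p['view']))@np.array([x,-y,-d,1]))[:3]
def onplane(cam,u,v,z):
    a=world(cam,u,v,.1);b=world(cam,u,v,1.); return a+(b-a)*(z-a[2])/(b[2]-a[2])
def pix(cam,P):
    p=r.camera_params(cam); c=np.array(p['view'])@np.append(P,1)
    return np.array([p['cx']+p['fx']*c[0]/-c[2], p['cy']+p['fy']*c[1]/c[2]])
E
python3 - <<'E'
from h import *
for c in ['top','side']:
    im,d=r.snapshot(c); cv2.imwrite(f'pics/{c}0.png',im[:,:,::-1]); np.savez(f'{c}0.npz',im=im,d=d)
    p=r.camera_params(c); print(c,{k:(v if k!='view' else np.round(v,3).tolist()) for k,v in p.items()})
    for n in ['lid_a','bay','small_jar','figurine','big_jar','bowl','mug','tape_roll']:
        for o in r.place_of(n,c):
            if o['p']>.2: print(n,round(o['p'],2),np.round(o['point'],1),np.round(onplane(c,*o['point'],0),3))
print(r.get_state())
E
```

```text
pics
top {'fx': 456.51529172271154, 'fy': 456.51529172271154, 'cx': 285.01249976803444, 'cy': 208.69180208753448, 'view': [[0.026, -0.999, 0.026, -0.133], [0.98, 0.031, 0.197, -0.552], [-0.198, 0.021, 0.98, -0.918], [0.0, 0.0, 0.0, 1.0]]}
lid_a 0.96 [183.2 263.3] [0.438 0.101 0.   ]
lid_a 0.85 [228.1 162.7] [0.671 0.015 0.   ]
lid_a 0.84 [315.6 212.7] [ 0.56  -0.188  0.   ]
lid_a 0.76 [305.1 139.9] [ 0.733 -0.161  0.   ]
lid_a 0.7 [292.5 246.1] [ 0.483 -0.138  0.   ]
lid_a 0.58 [362.4 238. ] [ 0.506 -0.294  0.   ]
small_jar 0.67 [222.1 256.3] [0.456 0.017 0.   ]
figurine 0.76 [297.6 172. ] [ 0.654 -0.146 -0.   ]
figurine 0.37 [315.5 212.5] [ 0.561 -0.188  0.   ]
big_jar 0.91 [384.9 293.1] [ 0.386 -0.343  0.   ]
bowl 0.75 [356.2 151.4] [ 0.709 -0.281  0.   ]
mug 0.96 [405.9 206.6] [ 0.581 -0.394  0.   ]
tape_roll 0.78 [319.3 293.4] [ 0.381 -0.199  0.   ]
side {'fx': 425.44188839991335, 'fy': 425.44188839991335, 'cx': 287.0171762798078, 'cy': 212.67092696313307, 'view': [[-0.933, -0.36, -0.0, 0.461], [0.247, -0.64, 0.728, -0.226], [-0.262, 0.679, 0.686, -0.68], [0.0, 0.0, 0.0, 1.0]]}
l
[... 538 characters left out ...]
, 'joint_positions': array([-1.38719988,  0.53639209, -0.00438094,  1.53790098,  0.00262053,
        1.06729061, -0.0712053 ]), 'dq': array([ 8.60917889e-05,  1.94178405e-03,  9.11651137e-05, -5.16486651e-04,
        3.76420920e-04,  1.08011327e-03,  2.04795817e-03]), 'joint_efforts': array([ 1.09765296e-05, -5.83337510e+01,  1.04767922e+00, -2.59445339e+01,
        1.23421018e-02,  1.81022479e-03, -1.84216265e-05]), 'eef_pos': array([0.16070035, 0.62981848, 0.23129482]), 'tcp_rot': array([3.14157410e+00, 5.53252775e-05, 2.89182097e+00]), 'ft_force': array([-0.26659209,  0.20780857, -0.73026845]), 'torque': array([ 0.01482091, -0.01539612, -0.03511007]), 'gripper_width': 0.08522606751277845}
```

View pics/top0.png

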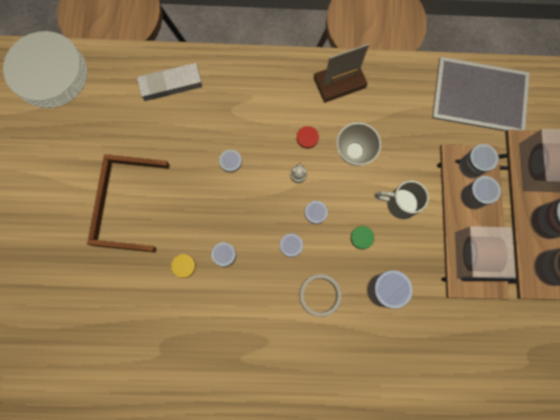

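View pics/side0.png

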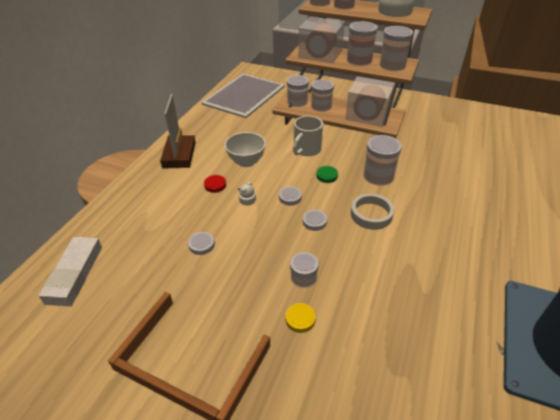

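Top view: three silver lids at (230,161), (316,212) and (291,246). The silver one at (223,254) is the small jar, since the side view shows it standing tall. The red (308,137), green (362,238) and yellow (183,265) lids are look-alikes. The bay's open side faces right, at columns 155–168. Next I'll confirm heights and the bay geometry in one enlarged crop.

```bash
python3 - <<'E'
from h import *
z=np.load('top0.npz');im,d=z['im'],z['d']
for n,(u,v) in dict(l1=(230,161),l2=(316,212),l3=(291,245),jar=(223,254),red=(308,137),fig=(298,173),yel=(183,265),grn=(362,238)).items():
    print(n,np.round(world('top',u,v,np.median(d[v-2:v+3,u-2:u+3])),3))
# silver contours -> centre at z=.014
hsv=cv2.cvtColor(im,cv2.COLOR_RGB2HSV)
m=((hsv[:,:,0]>105)&(hsv[:,:,0]<140)&(hsv[:,:,1]>20)&(hsv[:,:,2]>100)).astype(np.uint8)
for c in cv2.findContours(m,cv2.RETR_EXTERNAL,cv2.CHAIN_APPROX_NONE)[0]:
    if 150<cv2.contourArea(c)<900:
        (x,y),ax,_=cv2.fitEllipse(c); print('sil',round(x,1),round(y,1),np.round(ax,1),np.round(onplane('top',x,y,.012),3))
# bay points by height
vs,us=np.mgrid[120:280,70:190]; P=np.array([world('top',u,v,d[v,u]) for u,v in zip(us.ravel(),vs.ravel())])
w=P[(P[:,2]>.022)&(P[:,2]<.045)&(P[:,1]>.12)]
w=w[:,:2].astype(np.float32); print(len(w),cv2.boxPoints(cv2.minAreaRect(w)),cv2.minAreaRect(w))
cv2.imwrite('pics/crop.png',cv2.resize(im[110:280,70:390,::-1],None,fx=2.5,fy=2.5,interpolation=cv2.INTER_CUBIC))
E
```

```text
l1 [0.671 0.009 0.015]
l2 [ 0.559 -0.188  0.015]
l3 [ 0.484 -0.134  0.015]
jar [0.457 0.011 0.043]
red [ 0.734 -0.167  0.015]
fig [ 0.64  -0.144  0.041]
yel [0.433 0.099 0.016]
grn [ 0.504 -0.29   0.015]
sil 393.0 288.6 [31.  32.8] [ 0.395 -0.358  0.012]Traceback (most recent call last):
  File "<stdin>", line 12, in <module>
  File "h.py", line 4, in world
    p=r.camera_params(cam); x=(u-p['cx'])/p['fx']*d; y=(v-p['cy'])/p['fy']*d
ValueError: time passes only in moves, steps and waits
```

```bash
sed -i 's/^def world/_c={}\ndef cp(c):\n    if c not in _c: _c[c]=r.camera_params(c)\n    return _c[c]\ndef world/; s/p=r.camera_params(cam)/p=cp(cam)/' h.py
python3 - <<'E'
from h import *
z=np.load('top0.npz');im,d=z['im'],z['d']
vs,us=np.mgrid[120:280,70:330]; P=np.array([world('top',u,v,d[v,u]) for u,v in zip(us.ravel(),vs.ravel())])
w=P[(P[:,2]>.022)&(P[:,2]<.045)&(P[:,1]>.12)]
w=w[:,:2].astype(np.float32); print(len(w),cv2.boxPoints(cv2.minAreaRect(w)),cv2.minAreaRect(w))
t=P[(P[:,2]>.010)&(P[:,2]<.022)]
for n,c in dict(l1=(.671,.011),l2=(.559,-.188),l3=(.484,-.135),y=(.433,.099)).items():
    q=t[np.hypot(t[:,0]-c[0],t[:,1]-c[1])<.035][:,:2].astype(np.float32); print(n,len(q),cv2.minEnclosingCircle(q))
cv2.imwrite('pics/crop.png',cv2.resize(im[110:280,70:390,::-1],None,fx=2.5,fy=2.5,interpolation=cv2.INTER_CUBIC))
E
```

```text
1298 [[0.46030623 0.16156581]
 [0.6645631  0.14618614]
 [0.6752781  0.28849217]
 [0.47102123 0.30387184]] ((0.5677921772003174, 0.22502899169921875), (0.14270886778831482, 0.20483510196208954), 85.69400024414062)
l1 388 ((0.674162745475769, 0.008322831243276596), 0.025993742048740387)
l2 409 ((0.5607017278671265, -0.18848897516727448), 0.026181666180491447)
l3 430 ((0.4849535822868347, -0.1345965564250946), 0.025832880288362503)
y 449 ((0.4323635697364807, 0.09924842417240143), 0.026297444477677345)
```

View pics/crop.png

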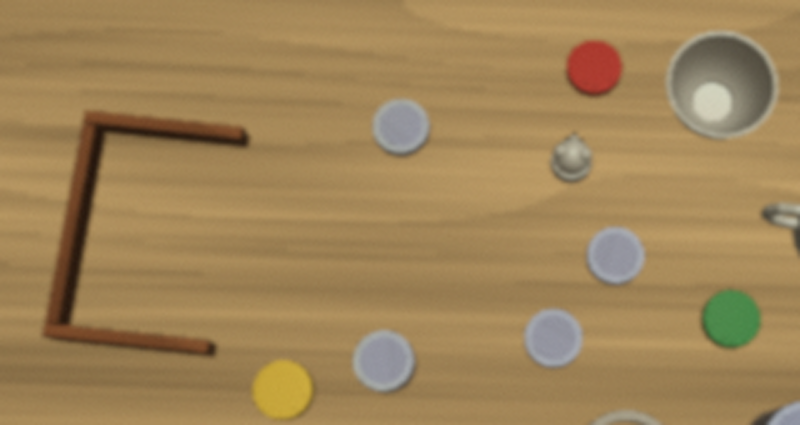

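The three silver lids at crop (401,126), (615,255) and (553,337) have tops at 15 mm and are bare aluminium, so these are the lids meant. The silver one at (384,361) is 43 mm high, which makes it the jar. Red, green, yellow are look-alikes, and the bay outline measures 204×142 mm as it should. I'll push with the fingers set as a narrow fork, nested against each lid.

```bash
cat > plan.py <<'E'
from h import *
O=np.array([.5624,.1539]);EX=np.array([.9972,-.0751]);EY=np.array([.0751,.9972])
def b2w(bx,by): return O+EX*bx+EY*by
def w2b(p): q=np.array(p[:2])-O; return np.array([q@EX,q@EY])
def plan(wps,start=None,ang=10):
    """wps: (x,y,z,yawdeg,step_mm); prints tool rows"""
    s=r.get_state(); cur=np.array([*s['eef_pos'],np.degrees(s['tcp_rot'][2])]) if start is None else np.array(start,float)
    print('t',s['time'],'now',np.round(cur,4),'bay',np.round(w2b(cur),3),'q7',round(s['joint_positions'][6],2)); k=0
    for w in wps:
        t=np.array(w[:4]);n=int(max(np.ceil(np.linalg.norm(t[:3]-cur[:3])*1e3/w[4]-.05),np.ceil(abs(t[3]-cur[3])/ang-.05),1))
        st=(t-cur)/n
        for i in range(n):
            a=np.radians(cur[3]);dx,dy,dz=st[:3]*1e3
            print(k,{'x':round(dx*np.cos(a)+dy*np.sin(a),1),'y':round(dx*np.sin(a)-dy*np.cos(a),1),'z':round(-dz,1),'az':round(-st[3],1)});k+=1
            cur=cur+st
def behind(p,goal,gap,z):
    """TCP pose behind lid centre p, facing goal"""
    d=np.array(goal)-p; d/=np.linalg.norm(d); q=np.array(p)-d*gap
    return [*np.round(q,4),z,round(np.degrees(np.arctan2(d[1],d[0])),1)]
E
python3 - <<'E'
from plan import *
l2=np.array([.561,-.1885]);g=b2w(0,.095);print(l2,g)
a=behind(l2,g,.055,.1);print(a)
plan([(.5,.3,.231,125,58),(*a,58)])
E
```

```text
[ 0.561  -0.1885] [0.5695345 0.248634 ]
[np.float64(0.5599), np.float64(-0.2435), 0.1, np.float64(88.9)]
t 0.9 now [1.607000e-01 6.298000e-01 2.313000e-01 1.656891e+02] bay [-0.436  0.444] q7 -0.07
0 {'x': np.float64(-45.6), 'y': np.float64(-26.2), 'z': np.float64(0.0), 'az': np.float64(4.5)}
1 {'x': np.float64(-47.5), 'y': np.float64(-22.5), 'z': np.float64(0.0), 'az': np.float64(4.5)}
2 {'x': np.float64(-49.1), 'y': np.float64(-18.7), 'z': np.float64(0.0), 'az': np.float64(4.5)}
3 {'x': np.float64(-50.5), 'y': np.float64(-14.8), 'z': np.float64(0.0), 'az': np.float64(4.5)}
4 {'x': np.float64(-51.5), 'y': np.float64(-10.7), 'z': np.float64(0.0), 'az': np.float64(4.5)}
5 {'x': np.float64(-52.2), 'y': np.float64(-6.7), 'z': np.float64(0.0), 'az': np.float64(4.5)}
6 {'x': np.float64(-52.5), 'y': np.float64(-2.5), 'z': np.float64(0.0), 'az': np.float64(4.5)}
7 {'x': np.float64(-52.6), 'y': np.float64(1.6), 'z': np.float64(0.0), 'az': np.float64(4.5)}
8 {'x': np.float64(-52.3), 'y': np.float64(5.8), 'z': np.float64(0.0), 'az': np.float64(4.5)}
9 {'x': np.float64(-48.0), 'y': np.float64(-
[... 228 characters left out ...]
z': np.float64(3.6)}
12 {'x': np.float64(-52.0), 'y': np.float64(-16.8), 'z': np.float64(13.1), 'az': np.float64(3.6)}
13 {'x': np.float64(-53.0), 'y': np.float64(-13.5), 'z': np.float64(13.1), 'az': np.float64(3.6)}
14 {'x': np.float64(-53.7), 'y': np.float64(-10.1), 'z': np.float64(13.1), 'az': np.float64(3.6)}
15 {'x': np.float64(-54.3), 'y': np.float64(-6.7), 'z': np.float64(13.1), 'az': np.float64(3.6)}
16 {'x': np.float64(-54.6), 'y': np.float64(-3.3), 'z': np.float64(13.1), 'az': np.float64(3.6)}
17 {'x': np.float64(-54.7), 'y': np.float64(0.2), 'z': np.float64(13.1), 'az': np.float64(3.6)}
18 {'x': np.float64(-54.6), 'y': np.float64(3.6), 'z': np.float64(13.1), 'az': np.float64(3.6)}
```

>>> drive_tool([
  {"x": -46,"y": -26,"az": 4.5,"fingers": 28},
  {"x": -47,"y": -22,"az": 4.5,"fingers": 28},
  {"x": -49,"y": -19,"az": 4.5,"fingers": 28},
  {"x": -50,"y": -15,"az": 4.5,"fingers": 28},
  {"x": -51,"y": -11,"az": 4.5,"fingers": 28},
])

```text
$.deltas[0]: bad value
```

>>> drive_tool([
  {"x": -52,"y": -7,"az": 4.5,"fingers": 28},
  {"x": -52,"y": -3,"az": 4.5,"fingers": 28},
  {"x": -53,"y": 2,"az": 4.5,"fingers": 28},
  {"x": -52,"y": 6,"az": 4.5,"fingers": 28},
  {"x": -48,"y": -26,"z": 13,"az": 3.6,"fingers": 28},
])

```text
$.deltas[0]: bad value
```

>>> drive_tool([
  {"x": -50,"y": -23,"z": 13,"az": 3.6,"fingers": 28},
  {"x": -51,"y": -20,"z": 13,"az": 3.6,"fingers": 28},
  {"x": -52,"y": -17,"z": 13,"az": 3.6,"fingers": 28},
  {"x": -53,"y": -13,"z": 13,"az": 3.6,"fingers": 28},
  {"x": -54,"y": -10,"z": 13,"az": 3.6,"fingers": 28},
])

```text
$.deltas[0]: bad value
```

```bash
python3 - <<'E'
from plan import *
l2=np.array([.561,-.1885]);g=b2w(0,.095)
a=behind(l2,g,.055,.1);b=behind(l2,g,.055,.006)
plan([(*a,58),(*b,50)]); print(r.get_state()['gripper_width'])
E
```

```text
t 0.9 now [1.607000e-01 6.298000e-01 2.313000e-01 1.656891e+02] bay [-0.436  0.444] q7 -0.07
0 {'x': np.float64(-35.5), 'y': np.float64(-44.0), 'z': np.float64(7.7), 'az': np.float64(4.5)}
1 {'x': np.float64(-38.8), 'y': np.float64(-41.0), 'z': np.float64(7.7), 'az': np.float64(4.5)}
2 {'x': np.float64(-41.9), 'y': np.float64(-37.9), 'z': np.float64(7.7), 'az': np.float64(4.5)}
3 {'x': np.float64(-44.8), 'y': np.float64(-34.4), 'z': np.float64(7.7), 'az': np.float64(4.5)}
4 {'x': np.float64(-47.3), 'y': np.float64(-30.8), 'z': np.float64(7.7), 'az': np.float64(4.5)}
5 {'x': np.float64(-49.6), 'y': np.float64(-27.0), 'z': np.float64(7.7), 'az': np.float64(4.5)}
6 {'x': np.float64(-51.6), 'y': np.float64(-23.0), 'z': np.float64(7.7), 'az': np.float64(4.5)}
7 {'x': np.float64(-53.2), 'y': np.float64(-18.9), 'z': np.float64(7.7), 'az': np.float64(4.5)}
8 {'x': np.float64(-54.6), 'y': np.float64(-14.6), 'z': np.float64(7.7), 'az': np.float64(4.5)}
9 {'x': np.float64(-55.5), 'y': np.float64(-10.3), 'z': np.float64(7.7), 'az': np.float64(4.5)}
10 {'x': np.float64(-56.2), 'y': np.float64(-5.9), 'z': np.float64(7.7), 'az': np.float64(4.5)}
11 {'x': np.float64(-56.5), 'y': np.float64(-1.4), 'z': np.float64(7.7), 'az': np.float64(4.5)}
12 {'x': np.float64(-56.4), 'y': np.float64(3.0), 'z': np.float64(7.7), 'az': np.float64(4.5)}
13 {'x': np.float64(-56.0), 'y': np.float64(7.5), 'z': np.float64(7.7), 'az': np.float64(4.5)}
14 {'x': np.float64(-55.2), 'y': np.float64(11.9), 'z': np.float64(7.7), 'az': np.float64(4.5)}
15 {'x': np.float64(-54.1), 'y': np.float64(16.2), 'z': np.float64(7.7), 'az': np.float64(4.5)}
16 {'x': np.float64(-52.7), 'y': np.float64(20.4), 'z': np.float64(7.7), 'az': np.float64(4.5)}
17 {'x': np.float64(0.0), 'y': np.float64(-0.0), 'z': np.float64(47.0), 'az': np.float64(-0.0)}
18 {'x': np.float64(0.0), 'y': np.float64(-0.0), 'z': np.float64(47.0), 'az': np.float64(-0.0)}
0.08522606751277845
```

All seven fields are probably required in every row.

>>> drive_tool([
  {"ax": 0,"ay": 0,"x": -46,"y": -26,"z": 0,"az": 4.5,"fingers": 28},
  {"ax": 0,"ay": 0,"z": 0,"x": -47,"y": -22,"az": 4.5,"fingers": 28},
  {"ax": 0,"ay": 0,"z": 0,"x": -49,"y": -19,"az": 4.5,"fingers": 28},
  {"ax": 0,"ay": 0,"z": 0,"x": -50,"y": -15,"az": 4.5,"fingers": 28},
  {"ax": 0,"ay": 0,"z": 0,"x": -51,"y": -11,"az": 4.5,"fingers": 28},
])

```text
time: 1.52
eef_pos: [0.3493, 0.4461, 0.2315]
tcp_rot: [3.141, -0.0, 2.497]
ft_force: [0.9, 0.3, 0.4]
gripper_width: 0.0279
```

>>> drive_tool([
  {"ax": 0,"ay": 0,"z": 0,"x": -52,"y": -7,"az": 4.5,"fingers": 28},
  {"ax": 0,"ay": 0,"z": 0,"x": -52,"y": -3,"az": 4.5,"fingers": 28},
  {"ax": 0,"ay": 0,"z": 0,"x": -53,"y": 2,"az": 4.5,"fingers": 28},
  {"ax": 0,"ay": 0,"z": 0,"x": -52,"y": 6,"az": 4.5,"fingers": 28},
  {"ax": 0,"ay": 0,"x": -48,"y": -26,"z": 13,"az": 3.6,"fingers": 28},
])

```text
time: 2.15
eef_pos: [0.5084, 0.2465, 0.2192]
tcp_rot: [3.137, 0.001, 2.12]
ft_force: [0.2, -0.5, -0.3]
gripper_width: 0.028
```

>>> drive_tool([
  {"ax": 0,"ay": 0,"x": -50,"y": -23,"z": 13,"az": 3.6,"fingers": 28},
  {"ax": 0,"ay": 0,"x": -51,"y": -20,"z": 13,"az": 3.6,"fingers": 28},
  {"ax": 0,"ay": 0,"x": -52,"y": -17,"z": 13,"az": 3.6,"fingers": 28},
  {"ax": 0,"ay": 0,"x": -53,"y": -13,"z": 13,"az": 3.6,"fingers": 28},
  {"ax": 0,"ay": 0,"x": -54,"y": -10,"z": 13,"az": 3.6,"fingers": 28},
])

```text
time: 2.78
eef_pos: [0.5376, -0.0267, 0.1532]
tcp_rot: [3.141, -0.0, 1.806]
ft_force: [0.5, -0.1, -0.3]
gripper_width: 0.0279
```

```bash
sed -i "s/print(k,{.*k+=1/print(k,*[f'{n} {v:.1f}' for n,v in zip(('x','y','z','az'),(dx*np.cos(a)+dy*np.sin(a),dx*np.sin(a)-dy*np.cos(a),-dz,-st[3]))]);k+=1/" plan.py; python3 - <<'E'
from plan import *
l2=np.array([.561,-.1885]);g=b2w(0,.095)
a=behind(l2,g,.055,.1);b=behind(l2,g,.055,.006)
plan([(*a,58),(*b,50)]); print(r.get_state()['gripper_width'])
E
```

```text
t 2.775 now [ 5.376000e-01 -2.670000e-02  1.532000e-01  1.035032e+02] bay [-0.011 -0.182] q7 0.43
0 x -54.0 y -7.2 z 13.3 az 3.7
1 x -54.4 y -3.8 z 13.3 az 3.7
2 x -54.5 y -0.3 z 13.3 az 3.7
3 x -54.4 y 3.2 z 13.3 az 3.7
4 x 0.0 y 0.0 z 47.0 az 0.0
5 x 0.0 y 0.0 z 47.0 az 0.0
0.027896716639061882
```

>>> drive_tool([
  {"ax": 0,"ay": 0,"x": -54,"y": -7,"z": 13,"az": 3.7,"fingers": 28},
  {"ax": 0,"ay": 0,"x": -54.5,"y": -4,"z": 13,"az": 3.7,"fingers": 28},
  {"ax": 0,"ay": 0,"x": -54.5,"y": 0,"z": 13,"az": 3.7,"fingers": 28},
  {"ax": 0,"ay": 0,"x": -54.5,"y": 3,"z": 13,"az": 3.7,"fingers": 28},
  {"ax": 0,"ay": 0,"x": 0,"y": 0,"z": 40,"az": 0,"fingers": 28},
])

```text
time: 3.4
eef_pos: [0.5609, -0.2497, 0.0629]
tcp_rot: [3.136, 0.006, 1.542]
ft_force: [0.2, 1.4, 0.7]
gripper_width: 0.028
```

```bash
python3 - <<'E'
from plan import *
l2=np.array([.561,-.1885]);g=b2w(0,.095)
b=behind(l2,g,.055,.006);e=behind(g,g+(g-l2),.033,.006)
plan([(*b,50),(*e,22)])
im,d=r.snapshot('side');cv2.imwrite('pics/s1.png',cv2.resize(im[100:300,150:420,::-1],None,fx=2.8,fy=2.8))
E
```

```text
t 3.4 now [ 5.60900e-01 -2.49700e-01  6.29000e-02  8.83558e+01] bay [ 0.029 -0.403] q7 0.64
0 x 3.1 y -0.6 z 28.5 az -0.3
1 x 3.1 y -0.6 z 28.5 az -0.3
2 x 21.9 y 0.0 z 0.0 az -0.0
3 x 21.9 y 0.0 z 0.0 az -0.0
4 x 21.9 y 0.0 z 0.0 az -0.0
5 x 21.9 y 0.0 z 0.0 az -0.0
6 x 21.9 y 0.0 z 0.0 az -0.0
7 x 21.9 y 0.0 z 0.0 az -0.0
8 x 21.9 y 0.0 z 0.0 az -0.0
9 x 21.9 y 0.0 z 0.0 az -0.0
10 x 21.9 y 0.0 z 0.0 az -0.0
11 x 21.9 y 0.0 z 0.0 az -0.0
12 x 21.9 y 0.0 z 0.0 az -0.0
13 x 21.9 y 0.0 z 0.0 az -0.0
14 x 21.9 y 0.0 z 0.0 az -0.0
15 x 21.9 y 0.0 z 0.0 az -0.0
16 x 21.9 y 0.0 z 0.0 az -0.0
17 x 21.9 y 0.0 z 0.0 az -0.0
18 x 21.9 y 0.0 z 0.0 az -0.0
19 x 21.9 y 0.0 z 0.0 az -0.0
20 x 21.9 y 0.0 z 0.0 az -0.0
21 x 21.9 y 0.0 z 0.0 az -0.0
22 x 21.9 y 0.0 z 0.0 az -0.0
```

View pics/s1.png

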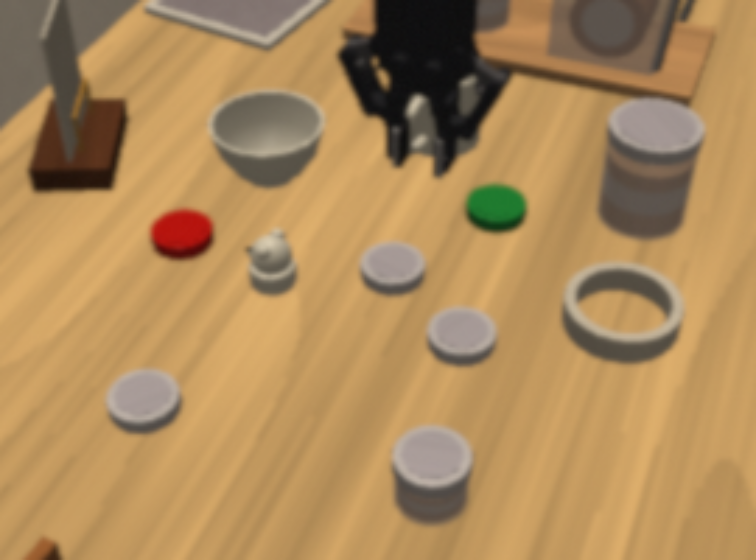

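The fork stands behind lid_2 (crop 393,267), nothing under it. I'll lower it and push.

>>> drive_tool([
  {"ax": 0,"ay": 0,"x": 3,"y": -0.5,"z": 30,"az": 0,"fingers": 28},
  {"ax": 0,"ay": 0,"x": 3,"y": -0.5,"z": 26,"az": 0,"fingers": 28},
  {"ax": 0,"ay": 0,"x": 10,"y": 0,"z": 0,"az": 0,"fingers": 28},
  {"ax": 0,"ay": 0,"x": 12,"y": 0,"z": 0,"az": 0,"fingers": 28},
  {"ax": 0,"ay": 0,"x": 18,"y": 0,"z": 0,"az": 0,"fingers": 28},
])

```text
time: 4.08
eef_pos: [0.5608, -0.1954, 0.0067]
tcp_rot: [3.139, 0.0, 1.55]
ft_force: [0.3, -0.3, -0.3]
gripper_width: 0.0281
```

>>> drive_tool([
  {"ax": 0,"ay": 0,"x": 22,"y": 0,"z": 0,"az": 0,"fingers": 28},
  {"ax": 0,"ay": 0,"x": 22,"y": 0,"z": 0,"az": 0,"fingers": 28},
  {"ax": 0,"ay": 0,"x": 22,"y": 0,"z": 0,"az": 0,"fingers": 28},
  {"ax": 0,"ay": 0,"x": 22,"y": 0,"z": 0,"az": 0,"fingers": 28},
  {"ax": 0,"ay": 0,"x": 18,"y": 0,"z": 0,"az": 0,"fingers": 28},
])

```text
time: 4.7
eef_pos: [0.5626, -0.088, 0.0061]
tcp_rot: [3.14, -0.001, 1.551]
ft_force: [-0.4, -1.0, 0.6]
gripper_width: 0.0278
```

```bash
cat >> plan.py <<'E'
def lids(cam='top'):
    im,d=r.snapshot(cam)
    for o in r.place_of('lid_a',cam):
        if o['p']>.15:
            u,v=o['point']; p=onplane(cam,u,v,0); c=im[int(v)-2:int(v)+3,int(u)-2:int(u)+3].mean((0,1))
            print(cam,round(o['p'],2),np.round(o['point'],0),np.round(p[:2],3),'bay',np.round(w2b(p),3),c.astype(int))
    return im,d
E
python3 - <<'E'
from plan import *
g=b2w(0,.095);l2=np.array([.561,-.1885])
plan([(*behind(g,g+(g-l2),.033,.006),22)])
lids(); lids('side')
E
```

```text
t 4.7 now [ 5.62600e-01 -8.80000e-02  6.10000e-03  8.88765e+01] bay [ 0.018 -0.241] q7 0.46
0 x 21.7 y 0.0 z 0.0 az -0.0
1 x 21.7 y 0.0 z 0.0 az -0.0
2 x 21.7 y 0.0 z 0.0 az -0.0
3 x 21.7 y 0.0 z 0.0 az -0.0
4 x 21.7 y 0.0 z 0.0 az -0.0
5 x 21.7 y 0.0 z 0.0 az -0.0
6 x 21.7 y 0.0 z 0.0 az -0.0
7 x 21.7 y 0.0 z 0.0 az -0.0
8 x 21.7 y 0.0 z 0.0 az -0.0
9 x 21.7 y 0.0 z 0.0 az -0.0
10 x 21.7 y 0.0 z 0.0 az -0.0
11 x 21.7 y 0.0 z 0.0 az -0.0
12 x 21.7 y 0.0 z 0.0 az -0.0
13 x 21.7 y 0.0 z 0.0 az -0.0
top 0.88 [361. 236.] [ 0.511 -0.292] bay [-0.018 -0.448] [ 98 173  97]
top 0.72 [291. 245.] [ 0.484 -0.134] bay [-0.056 -0.293] [183 185 198]
top 0.7 [233. 161.] [0.676 0.005] bay [ 0.125 -0.14 ] [74 79 80]
top 0.7 [305. 142.] [ 0.728 -0.162] bay [ 0.189 -0.303] [209  73  60]
side 0.95 [202. 245.] [0.673 0.009] bay [ 0.121 -0.137] [173 161 156]
side 0.79 [266. 241.] [ 0.559 -0.048] bay [ 0.012 -0.201] [176 164 157]
side 0.7 [326. 176.] [ 0.508 -0.294] bay [-0.02 -0.45] [ 33 125  49]
side 0.63 [302. 319.] [0.43  0.097] bay [-0.128 -0.067] [233 191   6]
```

Lid is nested about 40 mm ahead of the TCP and moving straight. Continuing.

>>> drive_tool([
  {"ax": 0,"ay": 0,"x": 18,"y": 0,"z": 0,"az": 0,"fingers": 28},
  {"ax": 0,"ay": 0,"x": 22,"y": 0,"z": 0,"az": 0,"fingers": 28},
  {"ax": 0,"ay": 0,"x": 22,"y": 0,"z": 0,"az": 0,"fingers": 28},
  {"ax": 0,"ay": 0,"x": 22,"y": 0,"z": 0,"az": 0,"fingers": 28},
  {"ax": 0,"ay": 0,"x": 22,"y": 0,"z": 0,"az": 0,"fingers": 28},
])

```text
time: 5.52
eef_pos: [0.5642, 0.0168, 0.0053]
tcp_rot: [-3.142, -0.0, 1.549]
ft_force: [0.5, -1.0, 0.9]
gripper_width: 0.0281
```

>>> drive_tool([
  {"ax": 0,"ay": 0,"x": 22,"y": 0,"z": 0,"az": 0,"fingers": 28},
  {"ax": 0,"ay": 0,"x": 22,"y": 0,"z": 0,"az": 0,"fingers": 28},
  {"ax": 0,"ay": 0,"x": 22,"y": 0,"z": 0,"az": 0,"fingers": 28},
  {"ax": 0,"ay": 0,"x": 22,"y": 0,"z": 0,"az": 0,"fingers": 28},
  {"ax": 0,"ay": 0,"x": 18,"y": 0,"z": 0,"az": 0,"fingers": 28},
])

```text
time: 6.15
eef_pos: [0.5663, 0.1231, 0.0052]
tcp_rot: [-3.141, -0.0, 1.55]
ft_force: [0.2, -0.2, 0.5]
gripper_width: 0.0278
```

```bash
python3 - <<'E'
from plan import *
plan([(.5695,.2156,.006,88.9,20)])
lids('side')
E
```

```text
t 6.15 now [5.66300e-01 1.23100e-01 5.20000e-03 8.87986e+01] bay [ 0.006 -0.03 ] q7 0.11
0 x 18.5 y 0.3 z -0.2 az -0.0
1 x 18.5 y 0.3 z -0.2 az -0.0
2 x 18.5 y 0.3 z -0.2 az -0.0
3 x 18.5 y 0.3 z -0.2 az -0.0
4 x 18.5 y 0.3 z -0.2 az -0.0
side 0.95 [216. 321.] [0.564 0.154] bay [ 0.002 -0.   ] [201 193 189]
side 0.89 [301. 319.] [0.431 0.098] bay [-0.127 -0.066] [244 210   7]
side 0.57 [314. 223.] [ 0.484 -0.131] bay [-0.057 -0.29 ] [194 180 173]
side 0.52 [328. 173.] [ 0.508 -0.306] bay [-0.02  -0.463] [ 38 142  55]
```

>>> drive_tool([
  {"ax": 0,"ay": 0,"x": 20,"y": 0,"z": 0,"az": 0,"fingers": 28},
  {"ax": 0,"ay": 0,"x": 20,"y": 0,"z": 0,"az": 0,"fingers": 28},
  {"ax": 0,"ay": 0,"x": 20,"y": 0,"z": 0,"az": 0,"fingers": 28},
  {"ax": 0,"ay": 0,"x": 16,"y": 0,"z": 0,"az": 0,"fingers": 28},
  {"ax": 0,"ay": 0,"x": 12,"y": 0,"z": 0,"az": 0,"fingers": 28},
])

```text
time: 6.88
eef_pos: [0.5682, 0.211, 0.0052]
tcp_rot: [-3.142, -0.0, 1.551]
ft_force: [-1.1, 0.1, 0.6]
gripper_width: 0.0284
```

>>> drive_tool([
  {"ax": 0,"ay": 0,"x": 0,"y": 0,"z": 0,"az": 0,"fingers": 28},
  {"ax": 0,"ay": 0,"x": -15,"y": 0,"z": 0,"az": 0,"fingers": 28},
  {"ax": 0,"ay": 0,"x": -15,"y": 0,"z": -30,"az": 0,"fingers": 28},
  {"ax": 0,"ay": 0,"x": 0,"y": 0,"z": -55,"az": 0,"fingers": 28},
  {"ax": 0,"ay": 0,"x": -55,"y": -5,"z": -15,"az": 3.2,"fingers": 28},
])

```text
time: 7.5
eef_pos: [0.5639, 0.1268, 0.1083]
tcp_rot: [3.136, -0.004, 1.497]
ft_force: [-0.5, -1.3, -0.7]
gripper_width: 0.0279
```

```bash
python3 - <<'E'
from plan import *
lids();lids('side')
l3=np.array([.4845,-.1345]);m=b2w(-.015,-.14)
a=behind(l3,m,.062,.105);b=[*a[:2],.006,a[3]];print(a)
plan([(*a,58),(*b,35)])
E
```

```text
top 0.97 [290. 247.] [ 0.482 -0.132] bay [-0.059 -0.291] [157 158 169]
top 0.9 [124. 201.] [0.574 0.243] bay [0.005 0.09 ] [152 148 149]
top 0.88 [183. 266.] [0.431 0.101] bay [-0.127 -0.063] [209 176  64]
top 0.77 [361. 239.] [ 0.503 -0.291] bay [-0.026 -0.448] [ 81 146  80]
top 0.74 [308. 141.] [ 0.731 -0.168] bay [ 0.192 -0.308] [183  64  51]
top 0.7 [231. 165.] [0.667 0.007] bay [ 0.115 -0.139] [156 156 165]
side 0.91 [184. 370.] [0.57  0.249] bay [0.    0.095] [187 184 188]
side 0.88 [328. 175.] [ 0.505 -0.298] bay [-0.023 -0.455] [ 35 133  52]
side 0.78 [312. 220.] [ 0.491 -0.138] bay [-0.049 -0.296] [182 169 164]
side 0.55 [301. 320.] [0.43  0.099] bay [-0.128 -0.065] [239 200   6]
side 0.47 [201. 245.] [0.676 0.008] bay [ 0.124 -0.137] [78 73 71]
[np.float64(0.464), np.float64(-0.193), 0.105, np.float64(70.7)]
t 7.7 now [ 0.5614  0.1214  0.1058 85.3019] bay [ 0.001 -0.033] q7 -0.0
0 x -53.6 y -11.9 z 0.1 az 2.4
1 x -54.0 y -9.6 z 0.1 az 2.4
2 x -54.4 y -7.3 z 0.1 az 2.4
3 x -54.6 y -5.0 z 0.1 az 2.4
4 x -54.8 y -2.7 z 0.1 az 2.4
5 x -54.9 y -0.3 z 0.1 az 2.4
6 x 0.0 y 0.0 z 33.0 az 0.0
7 x 0.0 y 0.0 z 33.0 az 0.0
8 x 0.0 y 0.0 z 33.0 az 0.0
```

l2 now lies at bay (0.002, 0.093), well inside. Next is l3, passing to the right of the jar.

>>> drive_tool([
  {"ax": 0,"ay": 0,"x": -53,"y": -11.5,"z": 0,"az": 2.4,"fingers": 28},
  {"ax": 0,"ay": 0,"x": -53,"y": -9.5,"z": 0,"az": 2.4,"fingers": 28},
  {"ax": 0,"ay": 0,"x": -53,"y": -7,"z": 0,"az": 2.4,"fingers": 28},
  {"ax": 0,"ay": 0,"x": -53,"y": -5,"z": 0,"az": 2.4,"fingers": 28},
  {"ax": 0,"ay": 0,"x": -53,"y": -2.5,"z": 0,"az": 2.4,"fingers": 28},
])

```text
time: 8.32
eef_pos: [0.483, -0.1329, 0.1048]
tcp_rot: [-3.141, 0.0, 1.284]
ft_force: [1.5, 0.4, -0.6]
gripper_width: 0.0282
```

```bash
python3 - <<'E'
from plan import *
l3=np.array([.4845,-.1345]);m=b2w(-.018,-.14)
a=behind(l3,m,.052,.06);b=[*a[:2],.006,a[3]];print(a)
e=behind(m,m+(m-l3),.032,.006)
plan([(*a,50),(*b,30),(*e,20)])
E
```

```text
[np.float64(0.4682), np.float64(-0.1839), 0.06, np.float64(71.8)]
t 8.325 now [ 0.483  -0.1329  0.1048 73.5506] bay [-0.058 -0.292] q7 0.32
0 x -26.6 y 0.1 z 22.4 az 0.9
1 x -26.5 y 0.5 z 22.4 az 0.9
2 x 0.0 y 0.0 z 27.0 az -0.0
3 x 0.0 y 0.0 z 27.0 az -0.0
4 x 19.8 y 0.0 z 0.0 az -0.0
5 x 19.8 y 0.0 z 0.0 az -0.0
6 x 19.8 y 0.0 z 0.0 az -0.0
7 x 19.8 y 0.0 z 0.0 az -0.0
8 x 19.8 y 0.0 z 0.0 az -0.0
9 x 19.8 y 0.0 z 0.0 az -0.0
10 x 19.8 y 0.0 z 0.0 az -0.0
11 x 19.8 y 0.0 z 0.0 az -0.0
12 x 19.8 y 0.0 z 0.0 az -0.0
```

>>> drive_tool([
  {"ax": 0,"ay": 0,"x": -40,"y": 0,"z": 0,"az": 1,"fingers": 28},
  {"ax": 0,"ay": 0,"x": -12,"y": 0,"z": 35,"az": 0.8,"fingers": 28},
  {"ax": 0,"ay": 0,"x": 0,"y": 0,"z": 36,"az": 0,"fingers": 28},
  {"ax": 0,"ay": 0,"x": 0,"y": 0,"z": 28,"az": 0,"fingers": 28},
  {"ax": 0,"ay": 0,"x": 10,"y": 0,"z": 0,"az": 0,"fingers": 28},
])

```text
time: 8.95
eef_pos: [0.4702, -0.1718, 0.0045]
tcp_rot: [-3.137, 0.0, 1.251]
ft_force: [-0.2, 0.2, 0.0]
gripper_width: 0.0278
```

>>> drive_tool([
  {"ax": 0,"ay": 0,"x": 10,"y": 0,"z": 0,"az": 0,"fingers": 28},
  {"ax": 0,"ay": 0,"x": 14,"y": 0,"z": 0,"az": 0,"fingers": 28},
  {"ax": 0,"ay": 0,"x": 18,"y": 0,"z": 0,"az": 0,"fingers": 28},
  {"ax": 0,"ay": 0,"x": 20,"y": 0,"z": 0,"az": 0,"fingers": 28},
  {"ax": 0,"ay": 0,"x": 20,"y": 0,"z": 0,"az": 0,"fingers": 28},
])

```text
time: 9.57
eef_pos: [0.499, -0.0922, 0.0072]
tcp_rot: [3.14, -0.001, 1.254]
ft_force: [-0.2, -0.2, 0.1]
gripper_width: 0.028
```

```bash
python3 - <<'E'
from plan import *
lids('side');lids()
l3=np.array([.4845,-.1345]);m=b2w(-.018,-.14)
e=behind(m,m+(m-l3),.033,.006)
plan([(*e,20)])
E
```

```text
side 0.8 [185. 370.] [0.567 0.248] bay [-0.002  0.095] [177 174 179]
side 0.8 [216. 187.] [ 0.732 -0.162] bay [ 0.193 -0.303] [156  19  14]
side 0.8 [302. 320.] [0.429 0.099] bay [-0.129 -0.065] [233 190   6]
side 0.73 [328. 176.] [ 0.503 -0.294] bay [-0.025 -0.451] [ 32 121  47]
side 0.62 [201. 246.] [0.673 0.011] bay [ 0.121 -0.134] [174 162 156]
side 0.56 [288. 243.] [ 0.515 -0.059] bay [-0.031 -0.216] [178 165 160]
top 0.94 [124. 201.] [0.573 0.242] bay [0.004 0.089] [172 168 168]
top 0.84 [362. 238.] [ 0.505 -0.293] bay [-0.023 -0.45 ] [ 93 165  92]
top 0.73 [307. 139.] [ 0.735 -0.165] bay [ 0.196 -0.305] [204  73  59]
top 0.69 [227. 165.] [0.665 0.016] bay [ 0.113 -0.129] [173 175 183]
t 9.775 now [ 4.98400e-01 -9.35000e-02  6.90000e-03  7.18826e+01] bay [-0.045 -0.252] q7 0.34
0 x 16.4 y -0.0 z 0.2 az 0.0
1 x 16.4 y -0.1 z 0.2 az 0.0
2 x 16.4 y -0.1 z 0.2 az 0.0
3 x 16.4 y -0.1 z 0.2 az 0.0
4 x 16.4 y -0.1 z 0.2 az 0.0
```

>>> drive_tool([
  {"ax": 0,"ay": 0,"x": 14,"y": 0,"z": 0,"az": 0,"fingers": 28},
  {"ax": 0,"ay": 0,"x": 18,"y": 0,"z": 0,"az": 0,"fingers": 28},
  {"ax": 0,"ay": 0,"x": 18,"y": 0,"z": 0,"az": 0,"fingers": 28},
  {"ax": 0,"ay": 0,"x": 18,"y": 0,"z": 0,"az": 0,"fingers": 28},
  {"ax": 0,"ay": 0,"x": 16,"y": 1.2,"z": 0,"az": -2,"fingers": 28},
])

```text
time: 10.4
eef_pos: [0.5256, -0.0129, 0.0062]
tcp_rot: [-3.141, -0.0, 1.291]
ft_force: [-0.3, -0.8, -0.3]
gripper_width: 0.0278
```

>>> drive_tool([
  {"ax": 0,"ay": 0,"x": 16,"y": 2.4,"z": 0,"az": -4.2,"fingers": 28},
  {"ax": 0,"ay": 0,"x": 16,"y": 2.4,"z": 0,"az": -4.2,"fingers": 28},
  {"ax": 0,"ay": 0,"x": 16,"y": 2.4,"z": 0,"az": -4.2,"fingers": 28},
  {"ax": 0,"ay": 0,"x": 16,"y": 2.4,"z": 0,"az": -4.2,"fingers": 28},
  {"ax": 0,"ay": 0,"x": 14,"y": 2.4,"z": 0,"az": -4.2,"fingers": 28},
])

```text
time: 11.02
eef_pos: [0.5481, 0.0618, 0.0063]
tcp_rot: [3.142, -0.0, 1.66]
ft_force: [-0.1, -1.3, 0.1]
gripper_width: 0.028
```

```bash
python3 - <<'E'
from plan import *
lids('side')
g=b2w(-.054,.078);s=r.get_state()['eef_pos'][:2]
e=behind(g,g+(g-s),.032,.006);print(e)
plan([(*e,20)])
im,d=lids();cv2.imwrite('pics/t2.png',cv2.resize(im[110:310,70:350,::-1],None,fx=2.5,fy=2.5))
E
```

```text
side 0.97 [244. 300.] [0.539 0.097] bay [-0.019 -0.058] [198 184 179]
side 0.96 [303. 322.] [0.425 0.102] bay [-0.133 -0.062] [241 204   8]
side 0.87 [184. 369.] [0.57  0.247] bay [0.    0.093] [192 189 193]
side 0.87 [201. 244.] [0.676 0.006] bay [ 0.125 -0.139] [188 174 169]
side 0.59 [326. 175.] [ 0.509 -0.297] bay [-0.019 -0.453] [ 36 134  53]
side 0.39 [212. 186.] [ 0.742 -0.162] bay [ 0.203 -0.302] [45 40 42]
[np.float64(0.5205), np.float64(0.2043), 0.006, np.float64(101.1)]
t 11.125 now [5.48200e-01 6.31000e-02 6.20000e-03 9.50811e+01] bay [-0.007 -0.092] q7 0.34
0 x 17.9 y -1.9 z 0.0 az -0.8
1 x 17.9 y -1.6 z 0.0 az -0.8
2 x 17.9 y -1.4 z 0.0 az -0.8
3 x 17.9 y -1.2 z 0.0 az -0.8
4 x 18.0 y -0.9 z 0.0 az -0.8
5 x 18.0 y -0.7 z 0.0 az -0.8
6 x 18.0 y -0.5 z 0.0 az -0.8
7 x 18.0 y -0.2 z 0.0 az -0.8
top 0.94 [182. 268.] [0.429 0.104] bay [-0.13 -0.06] [213 180  65]
top 0.83 [360. 235.] [ 0.512 -0.288] bay [-0.017 -0.445] [ 84 150  83]
top 0.72 [232. 164.] [0.669 0.007] bay [ 0.117 -0.139] [159 160 170]
top 0.68 [189. 220.] [0.536 0.096] bay [-0.022 -0.06 ] [68 66 64]
top 0.68 [309. 140.] [ 0.734 -0.171] bay [ 0.195 -0.311] [188  66  53]
```

View pics/t2.png

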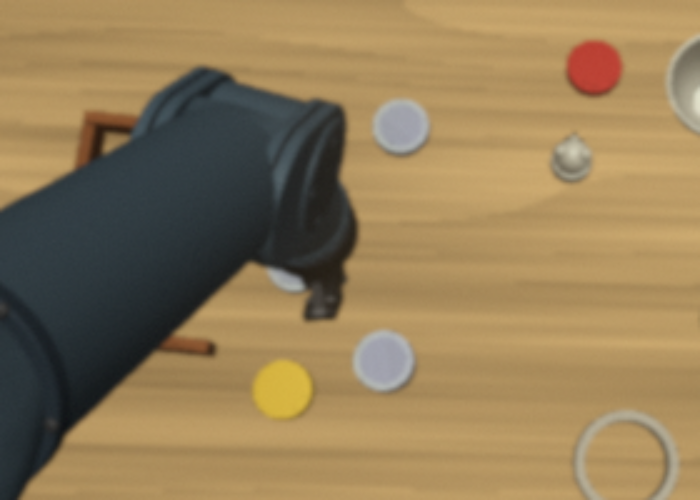

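l3 is nested at bay (-0.020, -0.059), and the jar and yellow lid haven't moved. I'll push it in with a slight left bias.

>>> drive_tool([
  {"ax": 0,"ay": 0,"x": 10,"y": -3,"z": 0,"az": 0,"fingers": 28},
  {"ax": 0,"ay": 0,"x": 16,"y": -3,"z": 0,"az": -1,"fingers": 28},
  {"ax": 0,"ay": 0,"x": 18,"y": -2,"z": 0,"az": -1,"fingers": 28},
  {"ax": 0,"ay": 0,"x": 18,"y": -1,"z": 0,"az": -1,"fingers": 28},
  {"ax": 0,"ay": 0,"x": 16,"y": -1,"z": 0,"az": -1,"fingers": 28},
])

```text
time: 11.85
eef_pos: [0.5294, 0.1391, 0.0063]
tcp_rot: [3.142, -0.0, 1.727]
ft_force: [0.8, -1.1, 0.7]
gripper_width: 0.028
```

```bash
python3 - <<'E'
from plan import *
lids('side')
g=b2w(-.054,.078);s=r.get_state()['eef_pos'][:2]
e=behind(g,g+(g-s),.032,.006);print(e)
plan([(*e,20)])
E
```

```text
side 0.68 [183. 370.] [0.571 0.249] bay [0.002 0.096] [202 198 203]
side 0.68 [328. 173.] [ 0.507 -0.305] bay [-0.021 -0.462] [ 39 146  57]
side 0.67 [231. 337.] [0.527 0.17 ] bay [-0.036  0.014] [208 205 201]
side 0.62 [203. 245.] [0.671 0.006] bay [ 0.12  -0.139] [58 67 70]
[np.float64(0.5193), np.float64(0.2041), 0.006, np.float64(98.7)]
t 11.95 now [5.290e-01 1.404e-01 6.100e-03 9.904e+01] bay [-0.032 -0.016] q7 0.26
0 x 16.1 y 0.1 z 0.0 az 0.1
1 x 16.1 y 0.1 z 0.0 az 0.1
2 x 16.1 y 0.1 z 0.0 az 0.1
3 x 16.1 y 0.0 z 0.0 az 0.1
```

>>> drive_tool([
  {"ax": 0,"ay": 0,"x": 14,"y": 0,"z": 0,"az": 0,"fingers": 28},
  {"ax": 0,"ay": 0,"x": 18,"y": 0,"z": 0,"az": 0,"fingers": 28},
  {"ax": 0,"ay": 0,"x": 18,"y": 0,"z": 0,"az": 0,"fingers": 28},
  {"ax": 0,"ay": 0,"x": 12,"y": 0,"z": 0,"az": 0,"fingers": 28},
  {"ax": 0,"ay": 0,"x": 4,"y": 0,"z": 0,"az": 0,"fingers": 28},
])

```text
time: 12.58
eef_pos: [0.5193, 0.2038, 0.0062]
tcp_rot: [-3.142, -0.0, 1.726]
ft_force: [-0.1, -0.0, -0.8]
gripper_width: 0.0282
```

>>> drive_tool([
  {"ax": 0,"ay": 0,"x": 0,"y": 0,"z": 0,"az": 0,"fingers": 28},
  {"ax": 0,"ay": 0,"x": -15,"y": 0,"z": 0,"az": 0,"fingers": 28},
  {"ax": 0,"ay": 0,"x": -15,"y": 0,"z": -30,"az": 0,"fingers": 28},
  {"ax": 0,"ay": 0,"x": -10,"y": 0,"z": -55,"az": 0,"fingers": 28},
  {"ax": 0,"ay": 0,"x": -50,"y": 10,"z": -15,"az": -4,"fingers": 28},
])

```text
time: 13.2
eef_pos: [0.5445, 0.1165, 0.109]
tcp_rot: [3.138, -0.002, 1.8]
ft_force: [1.5, -1.1, -0.3]
gripper_width: 0.0275
```

```bash
python3 - <<'E'
from plan import *
lids();lids('side')
l1=np.array([.673,.0085]);m=b2w(.055,-.045)
a=behind(l1,m,.052,.105);b=[*a[:2],.006,a[3]]
print(a);plan([(*a,55),(*b,35)])
E
```

```text
top 0.98 [306. 142.] [ 0.728 -0.163] bay [ 0.189 -0.304] [182  64  51]
top 0.94 [124. 228.] [0.512 0.236] bay [-0.057  0.079] [152 149 149]
top 0.86 [231. 162.] [0.672 0.008] bay [ 0.121 -0.138] [156 158 166]
top 0.68 [224. 256.] [0.456 0.014] bay [-0.096 -0.148] [157 158 169]
top 0.67 [362. 240.] [ 0.502 -0.293] bay [-0.026 -0.45 ] [ 81 146  80]
top 0.64 [125. 204.] [0.566 0.241] bay [-0.003  0.087] [54 56 57]
top 0.57 [182. 266.] [0.432 0.104] bay [-0.127 -0.059] [209 176  63]
side 0.85 [327. 176.] [ 0.505 -0.294] bay [-0.024 -0.451] [ 35 130  51]
side 0.7 [200. 247.] [0.674 0.015] bay [ 0.122 -0.13 ] [181 168 161]
side 0.66 [218. 375.] [0.516 0.236] bay [-0.053  0.078] [192 189 198]
side 0.66 [300. 321.] [0.431 0.101] bay [-0.127 -0.062] [240 201   7]
side 0.59 [186. 372.] [0.564 0.25 ] bay [-0.005  0.095] [188 184 190]
side 0.59 [380. 173.] [ 0.39  -0.352] bay [-0.134 -0.517] [102  93  86]
[np.float64(0.7002), np.float64(-0.0358), 0.105, np.float64(121.5)]
t 13.4 now [  0.5437   0.1122   0.1067 102.5049] bay [-0.016 -0.043] q7 0.28
0 x -44.6 y 30.2 z 0.4 az -4.7
1 x -46.9 y 26.4 z 0.4 az -4.7
2 x -49.0 y 22.4 z 0.4 az -4.7
3 x -50.6 y 18.3 z 0.4 az -4.7
4 x 0.0 y -0.0 z 33.0 az -0.0
5 x 0.0 y -0.0 z 33.0 az -0.0
6 x 0.0 y -0.0 z 33.0 az -0.0
```

Two lids are inside: bay (-0.055, 0.079) and (0, 0.092). Now the third.

>>> drive_tool([
  {"ax": 0,"ay": 0,"x": -44.5,"y": 30,"z": 0,"az": -4.7,"fingers": 28},
  {"ax": 0,"ay": 0,"x": -47,"y": 26.5,"z": 0,"az": -4.7,"fingers": 28},
  {"ax": 0,"ay": 0,"x": -49,"y": 22.5,"z": 0,"az": -4.7,"fingers": 28},
  {"ax": 0,"ay": 0,"x": -50.5,"y": 18,"z": 0,"az": -4.7,"fingers": 28},
  {"ax": 0,"ay": 0,"x": 0,"y": 0,"z": 40,"az": 0,"fingers": 28},
])

```text
time: 14.02
eef_pos: [0.7044, -0.0381, 0.0682]
tcp_rot: [3.137, 0.007, 2.118]
ft_force: [0.0, 0.7, -1.1]
gripper_width: 0.0281
```

```bash
python3 - <<'E'
from plan import *
l1=np.array([.673,.0095]);m=b2w(.055,-.045)
b=behind(l1,m,.052,.006)
print(b);plan([(*b,35)])
lids('side')
E
```

```text
[np.float64(0.7004), np.float64(-0.0347), 0.006, np.float64(121.8)]
t 14.025 now [ 7.044000e-01 -3.810000e-02  6.820000e-02  1.213399e+02] bay [ 0.156 -0.181] q7 0.8
0 x 2.5 y -0.8 z 31.1 az -0.2
1 x 2.5 y -0.8 z 31.1 az -0.2
side 0.95 [188. 370.] [0.564 0.246] bay [-0.005  0.092] [174 171 175]
side 0.89 [205. 245.] [0.668 0.005] bay [ 0.116 -0.141] [170 158 153]
side 0.76 [212. 185.] [ 0.743 -0.165] bay [ 0.204 -0.305] [104  18  16]
side 0.76 [329. 175.] [ 0.502 -0.298] bay [-0.027 -0.455] [ 31 122  47]
side 0.69 [218. 376.] [0.515 0.237] bay [-0.053  0.079] [177 174 182]
```

>>> drive_tool([
  {"ax": 0,"ay": 0,"x": 0,"y": 0,"z": 35,"az": 0,"fingers": 28},
  {"ax": 0,"ay": 0,"x": 0,"y": 0,"z": 25,"az": 0,"fingers": 28},
  {"ax": 0,"ay": 0,"x": 10,"y": 0,"z": 0,"az": 0,"fingers": 28},
  {"ax": 0,"ay": 0,"x": 12,"y": 0,"z": 0,"az": 0,"fingers": 28},
  {"ax": 0,"ay": 0,"x": 14,"y": 0,"z": 0,"az": 0,"fingers": 28},
])

```text
time: 14.75
eef_pos: [0.6816, -0.0004, 0.0077]
tcp_rot: [3.14, 0.001, 2.123]
ft_force: [-0.4, -0.9, 0.1]
gripper_width: 0.0282
```

>>> drive_tool([
  {"ax": 0,"ay": 0,"x": 16,"y": 0,"z": 0,"az": 0,"fingers": 28},
  {"ax": 0,"ay": 0,"x": 16,"y": 0,"z": 0,"az": 0,"fingers": 28},
  {"ax": 0,"ay": 0,"x": 10,"y": 0,"z": 0,"az": 0,"fingers": 28},
  {"ax": 0,"ay": 0,"x": 0,"y": 0,"z": 0,"az": 0,"fingers": 28},
])

```text
time: 15.25
eef_pos: [0.6586, 0.0354, 0.0062]
tcp_rot: [-3.141, -0.001, 2.124]
ft_force: [-0.9, 0.4, 0.6]
gripper_width: 0.0281
```

```bash
python3 - <<'E'
from plan import *
lids('side');plan([]);lids()
E
```

```text
side 0.94 [216. 372.] [0.521 0.234] bay [-0.047  0.076] [184 181 189]
side 0.85 [202. 269.] [0.642 0.063] bay [ 0.086 -0.085] [181 168 164]
side 0.67 [212. 185.] [ 0.743 -0.166] bay [ 0.204 -0.305] [160  23  19]
side 0.67 [326. 174.] [ 0.511 -0.3  ] bay [-0.018 -0.456] [ 33 130  50]
side 0.66 [186. 370.] [0.567 0.248] bay [-0.003  0.094] [182 179 183]
side 0.6 [300. 322.] [0.43  0.103] bay [-0.128 -0.061] [236 195   7]
t 15.35 now [6.592000e-01 3.370000e-02 6.300000e-03 1.215742e+02] bay [ 0.106 -0.113] q7 0.74
top 0.85 [363. 237.] [ 0.509 -0.295] bay [-0.02  -0.451] [ 88 157  87]
top 0.83 [206. 173.] [0.644 0.063] bay [ 0.089 -0.084] [165 168 174]
top 0.72 [182. 266.] [0.433 0.104] bay [-0.125 -0.059] [222 189  69]
top 0.68 [306. 142.] [ 0.728 -0.164] bay [ 0.189 -0.304] [195  70  56]
```

>>> drive_tool([
  {"ax": 0,"ay": 0,"x": 12,"y": -1,"z": 0,"az": 2,"fingers": 28},
  {"ax": 0,"ay": 0,"x": 13,"y": -2.4,"z": 0,"az": 4.5,"fingers": 28},
  {"ax": 0,"ay": 0,"x": 13,"y": -2.4,"z": 0,"az": 4.5,"fingers": 28},
  {"ax": 0,"ay": 0,"x": 13,"y": -2.4,"z": 0,"az": 4.5,"fingers": 28},
  {"ax": 0,"ay": 0,"x": 10,"y": -2.4,"z": 0,"az": 4.5,"fingers": 28},
])

```text
time: 16.08
eef_pos: [0.6241, 0.0847, 0.0063]
tcp_rot: [3.141, 0.0, 1.77]
ft_force: [-0.1, -0.7, -0.3]
gripper_width: 0.028
```

```bash
python3 - <<'E'
from plan import *
lids('side');plan([]);lids()
E
```

```text
side 0.92 [202. 292.] [0.616 0.109] bay [ 0.057 -0.04 ] [192 178 174]
side 0.85 [326. 176.] [ 0.506 -0.292] bay [-0.022 -0.449] [ 35 129  51]
side 0.75 [300. 322.] [0.43  0.103] bay [-0.128 -0.061] [240 202   8]
side 0.7 [215. 377.] [0.519 0.241] bay [-0.05   0.083] [192 188 198]
side 0.63 [185. 368.] [0.569 0.245] bay [-0.001  0.092] [189 186 190]
side 0.61 [214. 188.] [ 0.734 -0.158] bay [ 0.195 -0.298] [124  38  37]
t 16.175 now [6.236000e-01 8.590000e-02 6.100000e-03 1.016208e+02] bay [ 0.066 -0.063] q7 0.4
top 0.97 [308. 143.] [ 0.726 -0.169] bay [ 0.188 -0.31 ] [186  65  52]
top 0.85 [184. 268.] [0.428 0.099] bay [-0.129 -0.065] [213 180  66]
top 0.76 [184. 182.] [0.622 0.113] bay [ 0.062 -0.036] [55 53 49]
top 0.75 [120. 201.] [0.574 0.252] bay [0.004 0.099] [22 27 29]
top 0.74 [127. 232.] [0.503 0.231] bay [-0.065  0.072] [155 153 152]
top 0.6 [361. 237.] [ 0.508 -0.291] bay [-0.02  -0.448] [ 83 149  82]
```

>>> drive_tool([
  {"ax": 0,"ay": 0,"x": 10,"y": -2.3,"z": 0,"az": 4,"fingers": 28},
  {"ax": 0,"ay": 0,"x": 12,"y": -2.3,"z": 0,"az": 4,"fingers": 28},
  {"ax": 0,"ay": 0,"x": 12,"y": -2.3,"z": 0,"az": 4,"fingers": 28},
  {"ax": 0,"ay": 0,"x": 14,"y": -2,"z": 0,"az": 3.5,"fingers": 28},
  {"ax": 0,"ay": 0,"x": 12,"y": 0,"z": 0,"az": 0,"fingers": 28},
])

```text
time: 16.9
eef_pos: [0.612, 0.1433, 0.0063]
tcp_rot: [3.141, 0.001, 1.503]
ft_force: [0.5, 0.7, 0.1]
gripper_width: 0.0281
```

```bash
python3 - <<'E'
from plan import *
lids('side');plan([]);lids()
E
```

```text
side 0.9 [302. 322.] [0.427 0.101] bay [-0.131 -0.063] [244 210   8]
side 0.87 [219. 377.] [0.514 0.24 ] bay [-0.055  0.082] [201 197 208]
side 0.85 [328. 171.] [ 0.509 -0.312] bay [-0.018 -0.468] [ 37 142  55]
side 0.68 [182. 371.] [0.571 0.251] bay [0.001 0.098] [197 194 199]
side 0.57 [184. 324.] [0.612 0.177] bay [0.047 0.027] [200 191 186]
t 17.0 now [6.12100e-01 1.45200e-01 6.30000e-03 8.62934e+01] bay [ 0.05  -0.005] q7 0.1
top 0.83 [185. 265.] [0.434 0.098] bay [-0.123 -0.065] [209 176  64]
top 0.81 [306. 139.] [ 0.734 -0.165] bay [ 0.195 -0.305] [182  64  51]
top 0.74 [124. 199.] [0.579 0.244] bay [0.01  0.092] [152 147 148]
top 0.74 [128. 230.] [0.508 0.229] bay [-0.06   0.071] [152 149 149]
top 0.74 [362. 237.] [ 0.508 -0.293] bay [-0.021 -0.45 ] [ 81 145  80]
top 0.4 [155. 186.] [0.611 0.176] bay [0.047 0.026] [17 14 12]
```

>>> drive_tool([
  {"ax": 0,"ay": 0,"x": 12,"y": 1,"z": 0,"az": 0,"fingers": 28},
  {"ax": 0,"ay": 0,"x": 14,"y": 1,"z": 0,"az": 0,"fingers": 28},
  {"ax": 0,"ay": 0,"x": 8,"y": 0,"z": 0,"az": 0,"fingers": 28},
  {"ax": 0,"ay": 0,"x": 2,"y": 0,"z": 0,"az": 0,"fingers": 28},
  {"ax": 0,"ay": 0,"x": -12,"y": 0,"z": 0,"az": 0,"fingers": 28},
])

```text
time: 17.73
eef_pos: [0.6151, 0.1684, 0.0062]
tcp_rot: [3.142, -0.001, 1.505]
ft_force: [0.1, -0.4, 1.0]
gripper_width: 0.0285
```

>>> drive_tool([
  {"ax": 0,"ay": 0,"x": -15,"y": 0,"z": 0,"az": 0,"fingers": 28},
  {"ax": 0,"ay": 0,"x": -15,"y": 0,"z": -40,"az": 0,"fingers": 28},
  {"ax": 0,"ay": 0,"x": -30,"y": 0,"z": -50,"az": 0,"fingers": 28},
  {"ax": 0,"ay": 0,"x": -50,"y": 0,"z": -30,"az": 0,"fingers": 28},
  {"ax": 0,"ay": 0,"x": -55,"y": 0,"z": -10,"az": 0,"fingers": 28},
])

```text
time: 18.35
eef_pos: [0.6047, -0.0001, 0.1386]
tcp_rot: [3.138, -0.0, 1.502]
ft_force: [0.4, -0.0, -0.7]
gripper_width: 0.0279
```

```bash
python3 - <<'E'
from plan import *
lids('side');plan([]);im,d=lids()
vs,us=np.mgrid[130:260,80:180]; P=np.array([world('top',u,v,d[v,u]) for u,v in zip(us.ravel(),vs.ravel())]); t=P[(P[:,2]>.010)&(P[:,2]<.022)]
for c in [(-.055,.079),(0,.093),(.05,.065)]:
    w=b2w(*c); q=t[np.hypot(t[:,0]-w[0],t[:,1]-w[1])<.031][:,:2].astype(np.float32); (m,R)=cv2.minEnclosingCircle(q); print(np.round(w2b(m),3),round(R,3))
s,_=r.snapshot('side')
cv2.imwrite('pics/fin.png',np.hstack([cv2.resize(im[110:310,70:400,::-1],(396*2*400//800,400)),cv2.resize(s[120:420,90:400,::-1],(400,400))]))
E
```

```text
side 0.93 [218. 378.] [0.515 0.241] bay [-0.054  0.083] [180 177 186]
side 0.84 [300. 321.] [0.432 0.102] bay [-0.127 -0.061] [231 189   7]
side 0.76 [327. 175.] [ 0.506 -0.297] bay [-0.023 -0.454] [ 32 124  48]
side 0.64 [170. 344.] [0.614 0.217] bay [0.046 0.067] [178 174 170]
side 0.55 [183. 369.] [0.572 0.248] bay [0.002 0.094] [176 173 177]
side 0.51 [211. 185.] [ 0.747 -0.165] bay [ 0.208 -0.304] [154  21  16]
t 18.45 now [ 6.0350e-01 -8.1000e-03  1.3870e-01  8.5367e+01] bay [ 0.053 -0.158] q7 0.25
top 0.98 [360. 239.] [ 0.503 -0.29 ] bay [-0.026 -0.447] [ 90 160  89]
top 0.68 [181. 268.] [0.428 0.105] bay [-0.131 -0.059] [225 192  70]
top 0.6 [307. 139.] [ 0.735 -0.166] bay [ 0.196 -0.306] [199  70  57]
[-0.549 -0.196] 0.0
[-0.549 -0.196] 0.0
[-0.549 -0.196] 0.0
```

View pics/fin.png

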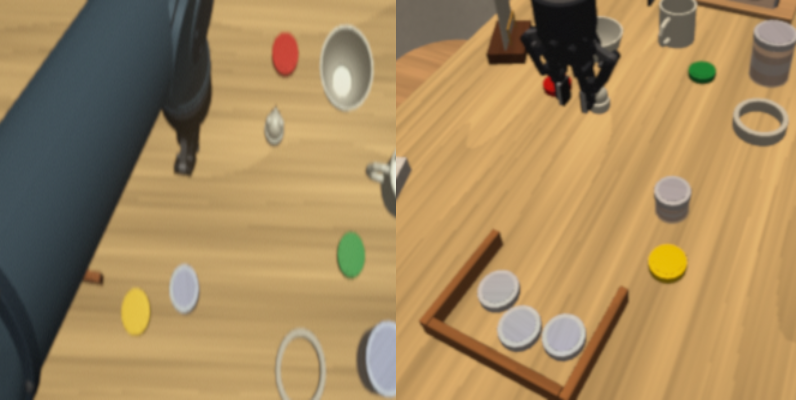

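The right half of the picture shows all three silver lids flat inside the bay, at about (498,290), (519,327) and (563,336). The jar, the look-alikes and the other things stand where they were, and the gripper is clear. Handing in.

```bash
python3 -c "
from workcell import r
s=r.get_state();print(s['time'],s['ft_force'],abs(s['dq']).max());print(r.job_done())"
```

```text
18.6 [-0.69116764  0.19770898 -0.3899826 ] 0.028372785138228458
the job is handed in; nothing more can be done
None
```

All three bare-aluminium lids are inside the bay, and I handed the job in at 18.6 s. I swept them along the table one at a time, with the fingers set as a 28 mm fork. No verdict was reported.

**Lid positions:** The last side-camera check put the lid centres at about (-54, 83), (2, 94) and (46, 67) mm in bay coordinates. Each lid is flat and at least 10 mm from every wall and from the open edge.

**Other things:** In the last pictures, the small jar, the figurine and the red, green and yellow look-alikes, along with everything else in view, stood where they started. The readings printed after each move never showed a force above about 2 N.

**Check that failed:** The final depth check from the top camera found nothing, because the arm blocked its view of the bay. The final positions of all three lids therefore rest on the side camera. The top camera had agreed, to within about 10 mm, on the lids it saw in the bay earlier.

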